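# Find the index plate's hole with the locating pin

## Robot

A 6-joint arm with a two-finger parallel gripper is mounted at the origin on a cart in front of the work surface, level with it; the furniture and walls round the work are solid. World frame = base frame: x ahead of the robot, y to its left, z up, the work surface at z = 0. Lengths are in m, angles in rad, forces in N, time in s.
With the tool pointing down it reaches from about 0.35 to 0.925 m from the base axis. Payload 6.4 kg.
Tool frame: the origin (TCP) lies at the very end of the fingers, on their centre line; the grasp point (between the pads) lies 19 mm behind it (bot.grip_point_offset is the z of the grasp point in the tool frame, in m); z points along the fingers, y is the line along which they close (so a half turn about z gives the same grasp; the last joint's range is limited). The gripper opens to 94 mm and grips with 3 to 60 N. Pads are 16 mm wide; open, the fingers measure 119 mm over their backs; the gripper's body (75 mm by 177 mm) begins 78 mm behind the grasp point.
Start: joints at [1.11, 0.245, 1.558, -0, 1.339, -0.174], TCP at [0.184, 0.623, 0.205] pointing down, gripper open.
Joint ranges: [-3.13, 3.13], [-1.02, 2.26], [0.13, 2.54], [-0.95, 4.09], [0.21, 2.88], [-2.74, 2.74]. Speed limits (rad/s): [2.57, 2.57, 3.14, 3.14, 3.14, 3.14].

## Interface

Orientations are given as a rotation vector (axis times angle).
In Python, from rig import bot, get_image, camera_info gives the robot as it stands. The module is installed in compiled form; this text tells all that it offers.
- The arm moves only by the tool step_arm, never from a script. Its argument "increments" is a list of rows, each a list of 3 entries, a list of its own where there are three numbers: the opening, from -1 (shut) to 1 (fully open), then the shift along the world's x, y, z in units of 30 mm (1.0 is 30 mm), then the turn, a rotation vector about the world's x, y, z in units of 5 degrees (1.0 is 5 degrees). In form: [[grip, [dx, dy, dz], [rx, ry, rz]], ...]. A call has 1 to 20 rows; each row shifts and turns the commanded pose from where the row before left it; what a row does not reach is not made up. A row lasts 1/10 s, in which the tool goes at most 50 mm and 8.59 degrees, less where a joint would pass 70% of its speed; a pose out of reach is approached as far as the arm can. A call is refused whole if a number of a shift passes 1 or a number of a turn 1, either way. A call with a gripper value outside its range is refused whole. The fingers move at their own pace and stop on an object; "grip_force" is the grip in N (left out, the last holds). Time passes only in rows, so rows that do not move let the fingers close. It gives the time, the measured TCP pose, the force, the opening and the grip force at its end, in the units of the state.
- bot.sense(): the state, without advancing time (a new reading comes with each control period).
- get_image(name): name is "side" or "top"; returns the picture (384x512x3 uint8, red, green, blue); there is no depth.
- camera_info(name): a dict with "vertical_fov" (degrees; the focal length in pixels is half the picture's height over the tangent of half this angle, whatever the lens; pixels are square), "cx", "cy" (the principal point, pixels), "rvec" (rotation vector, rad) and "tvec" (3), from world to camera coordinates, as OpenCV has them. Camera axes: x right, y down, z forward; pixel columns grow to the right and rows downward; lengths in m; the calibration is good to about 2 mm. A picture is of the moment at which its call begins. camera_info takes no time and is no camera call.
- bot.close_job(): hands the job in; it is judged then, once.
The state is a dict: "clock": time; "qpos": joint angles; "qd": joint speeds; "joint_torque": joint torques, N m; "tool_pos": TCP position; "eef_rot": TCP orientation; "ft_force": force on the tool from outside, world axes, zero at the start; "wrist_torque": the same for the moment, N m; "finger_gap": opening from 0.0 (shut) to 1.0 (fully open); "gripper_force": force on a finger pad.
Only numpy, scipy, OpenCV 4.12 (cv2) and the standard library are available. Lean on these libraries where they do the work, as an engineer would, in place of code of your own. Each camera call takes 0.05 s, during which the arm holds its last target. There are 200 camera calls.

## Task

Take the locating pin out of its stand, set its tip gently on the flat top of the round index plate beside the hole (if it drops straight in, lift it and set it down elsewhere on the plate), and slide it lightly round the plate until it drops into the one blind hole. Then press it fully home, upright with its collar down on the plate, and let go; never press on the plate with more than 25 N, and do not disturb the pulley, the bearing and the brake cylinder lying about.

Things in the scene. Friction and masses are not known exactly. Their poses are not given: they have to be found in the camera images.
- index_table: Index table fixed to the counter: square grey cast base 120 x 120 mm, 20 mm high, with bolt heads (26 mm high) at the corners, 50 mm from the middle in x and y; on it, centred, a flat round dark steel index plate 104 mm across, its top 45 mm above the counter. Origin: centre of the underside; z up, x and y along the base's sides. The clamped plate does not turn.
- plate_centre (a point): Centre of the plate's flat bare top (z up). The plate has one blind hole, 12 mm across, 20 mm deep, rim chamfered 1 mm. Its centre lies 30 mm from this point in a direction that is unmarked, unmeasured and different every time, anywhere in the full circle; the base's yaw tells nothing of it.
- pin_stand: Dark square steel block 60 x 60 x 32 mm fixed to the counter, with a hole 14 mm across and 24 mm deep in the middle of its top, where the pin stands at first. Origin: centre of the underside; z up.
- locating_pin: Loose steel pin, about 0.11 kg. Origin: middle of its collar's underside; z along its axis to the grip. Below: round shank 10 mm across, 18 mm long, the last 2.5 mm tapering to a flat tip 6.4 mm across. Above: collar 26 mm across, 4 mm thick, then a square grip 22 x 22 mm, sides along x and y, top 40 mm above the origin. At first upright in the stand; fully home its collar lies on the plate.
- pin_tip (a point): Centre of the pin's flat tip, 18 mm below the pin's origin.
- pulley: Grey metal pulley lying flat, 62 mm across, 30 mm high, loose bystander. Origin: centre of the underside.
- bearing: Ball bearing lying flat, 52 mm across, 15 mm high, loose bystander. Origin: centre of the underside.
- brake_cylinder: Rusty brake cylinder lying on its side, 98 mm long, 34 mm thick, loose bystander. Origin: centre of the underside, y along its length.
Mind the look-alikes: they are no part of the job. Leave any blue or turquoise look-alike of the locating_pin alone.

How it is judged:
On the way, in this order (a step that is already met when the one before it is completed fails the run):
1. the pin's tip rests on the flat top of the index plate, beside the hole (contact force between locating_pin and index_table above 0.5 N and horizontal distance between pin_tip and plate_centre below 0.052 m and z of pin_tip in the frame of plate_centre above -0.0015 m and angle between locating_pin's own z axis and vertical below 0.2 rad), for 0.3 s.
2. the pin's tip has dropped into the blind hole (horizontal distance between pin_tip and plate_centre below 0.036 m and z of pin_tip in the frame of plate_centre below -0.004 m), for 0.1 s.
At the end, for the whole second after the job is handed in: The pin stands in the plate's blind hole, its tip at least 16.5 of 18 mm below the plate's top and within 36 mm of the plate's centre, upright within 0.08 rad, released and at rest (z of pin_tip in the frame of plate_centre below -0.0165 m and horizontal distance between pin_tip and plate_centre below 0.036 m and angle between locating_pin's own z axis and vertical below 0.08 rad and linear speed of locating_pin below 0.01 m/s); the robot touches nothing.
It fails at once if the pin is pressed against the index table with more than 25 N (contact force between locating_pin and index_table above 25 N).
It fails at once if a finger or the arm presses on the index table with more than 10 N (contact force between any of the fingers, the arm and index_table above 10 N).
It fails at once if a loose part lying about is moved by more than 15 mm (distance of any of pulley, bearing, brake_cylinder from where it was at the start of the episode above 0.015 m).
It also fails if it takes over 72 s, if anything falls off the work surface, if the arm or the gripper's body presses on something with over 40 N, if the wrist force passes 120 N, or if a joint passes its speed limit or range.

## Working session

There is one attempt and no reset: what is moved stays moved. The work goes in short steps, Python scripts to look and compute and a tool call to move; the robot and the scene stay as the last step left them, time stands still between calls to the robot, and variables do not carry over. Pictures are saved under pics/ and viewed, at most 10 in all, crops included, and the job is handed in when it is done.

Besides the shell and the picture viewer there is one more tool, called after ">>>" as name(argument=value, ...), one argument or row to a line, values as JSON. step_arm: Moves the arm, as the interface text tells. Its arguments: {"type":"object","properties":{"increments":{"type":"array","items":{"type":"array"}},"grip_force":{"type":"number"}},"required":["increments"]}

```bash
mkdir -p pics
cat > h.py <<'E'
import numpy as np, cv2
from rig import bot, get_image, camera_info
def cam(n):
    c=camera_info(n); f=192/np.tan(np.radians(c["vertical_fov"])/2)
    K=np.array([[f,0,c["cx"]],[0,f,c["cy"]],[0,0,1]]); R=cv2.Rodrigues(np.array(c["rvec"],float))[0]
    return K,R,np.array(c["tvec"],float)
def ray(n,u,v):
    K,R,t=cam(n); return -R.T@t, R.T@np.linalg.solve(K,[u,v,1])
def onz(n,u,v,z):
    o,d=ray(n,u,v); return o+d*(z-o[2])/d[2]
def tri(u1,v1,u2,v2,a="top",b="side"):
    o1,d1=ray(a,u1,v1);o2,d2=ray(b,u2,v2)
    s=np.linalg.lstsq(np.c_[d1,-d2],o2-o1,rcond=None)[0]
    p,q=o1+s[0]*d1,o2+s[1]*d2
    return (p+q)/2,np.linalg.norm(p-q)
def proj(n,p):
    K,R,t=cam(n); q=K@(R@np.array(p)+t); return q[:2]/q[2]
def save(n,f):
    im=get_image(n)[:,:,::-1]; cv2.imwrite("pics/"+f,im); return im
E
python3 - <<'E'
from h import *
for n in("top","side"):
    save(n,n+"0.png"); print(n,camera_info(n),ray(n,256,192))
print(bot.sense())
E
```

```text
top {'vertical_fov': 56.43333067506616, 'cx': 253.44930848482315, 'cy': 192.36352144287258, 'rvec': array([ 2.12618692, -2.12872192,  0.17583986]), 'tvec': array([0.16047282, 0.53836248, 0.81717048])} (array([0.38986788, 0.15307184, 0.89884667]), array([ 1.72994616e-01,  6.89233077e-04, -9.84948847e-01]))
side {'vertical_fov': 51.20476367753769, 'cx': 257.4427271455539, 'cy': 193.94756145915608, 'rvec': array([ 2.26596033, -0.28385802,  0.14152983]), 'tvec': array([-0.48006506,  0.22944331,  0.68958835])} (array([ 0.36631678, -0.48106055,  0.62692229]), array([ 0.19229651,  0.73758988, -0.6473174 ]))
{'clock': 0.1, 'qpos': array([ 1.10989374e+00,  2.45755421e-01,  1.55882321e+00,  9.99438885e-06,
        1.33871295e+00, -1.74086259e-01]), 'qd': array([-0.00133444, -0.00185839, -0.00314331,  0.00042182,  0.00302371,
       -0.00070746]), 'joint_torque': array([ 6.43589428e-04, -4.16911697e+01, -3.15525484e+01,  6.86298776e-02,
        3.09725292e-02, -4.23243887e-05]), 'tool_pos': array([0.18363504, 0.62298267, 0.20448544]), 'eef_rot': array([-4.48913685e-01, -3.10880753e+00,  2.53009460e-03]), 'ft_force': array([ 0.31248481, -0.35065127,  0.03582732]), 'wrist_torque': array([ 0.02982232,  0.02809952, -0.04209676]), 'gripper_force': 0.0, 'finger_gap': 0.9991913984216636}
```

View pics/top0.png

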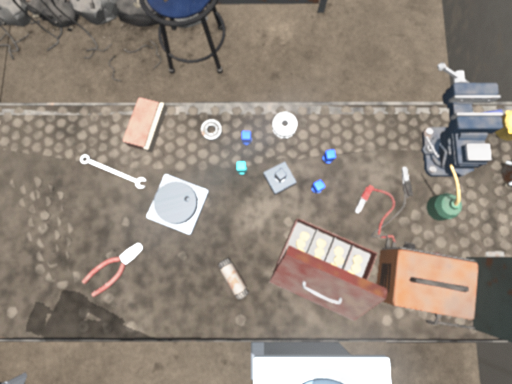

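View pics/side0.png

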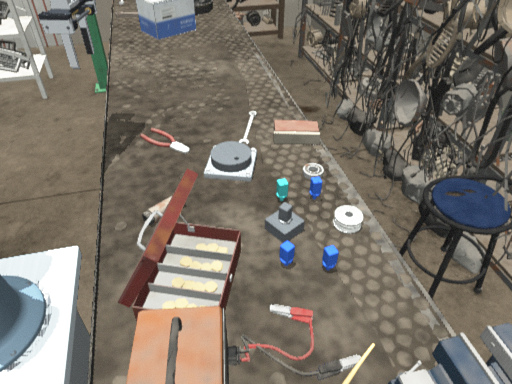

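The top view shows the plate at about (176,202), and the stand with the grey pin at (280,178). The side view shows the plate at about (231,155) and the pin at (285,212). The blue and turquoise blocks are decoys. I'll enlarge these areas.

Run:
```python
from h import *
t=cv2.imread("pics/top0.png");s=cv2.imread("pics/side0.png")
def c(im,x,y,r=32): return cv2.resize(im[y-r:y+r,x-r:x+r],(390,290) if 0 else (290,290),interpolation=cv2.INTER_CUBIC)
cv2.imwrite("pics/c0.png",np.vstack([np.hstack([c(t,176,202),c(t,281,177)]),np.hstack([c(s,231,155),c(s,285,218)])]))
```

```text
(no output)
```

View pics/c0.png

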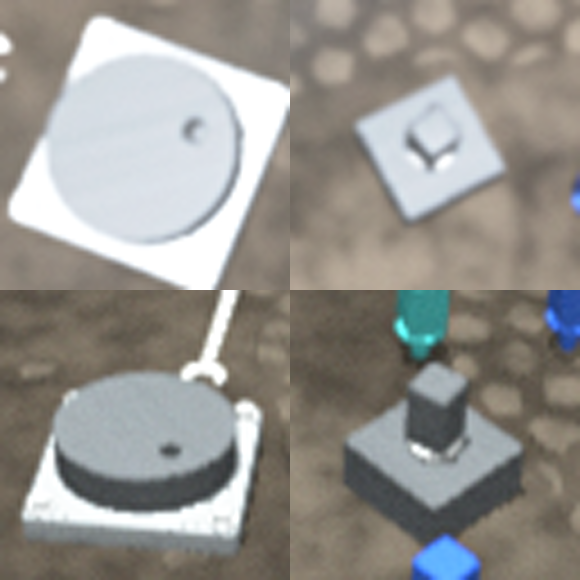

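The crops show the hole: about (186.8,198.7) in the top view and (236.7,158.3) in the side view. The top of the pin grip is at about (281,174) in the top view and (285.4,206.5) in the side view. Next I'll measure these properly.

Run:
```python
from h import *
t=cv2.imread("pics/top0.png");s=cv2.imread("pics/side0.png")
sc=64/290
f=lambda x,y,ox,oy:((x+.5)*sc-.5+ox,(y+.5)*sc-.5+oy)
# rough by-eye points from crop
T=dict(hole=f(194,130,144,170),grip=f(435-290,131,249,145))
S=dict(hole=f(171,450-290,199,123),grip=f(437-290,383-290,253,186))
for k in T: print(k,tri(*T[k],*S[k]))
print('hole z45',onz('top',*T['hole'],.045),onz('side',*S['hole'],.045))
print('grip z72',onz('top',*T['grip'],.072),onz('side',*S['grip'],.072))
# stand top corners in both views
P=[onz('top',*f(x-290,y,249,145),.032) for x,y in((354,127),(452,75),(506,168),(408,221))]
print('stand top',np.mean(P,0),[np.degrees(np.arctan2(*(P[i]-P[i-1])[1::-1])).round(1) for i in range(4)],[np.linalg.norm(P[i]-P[i-1]).round(4) for i in range(4)])
Q=[onz('side',*f(x-290,y-290,253,186),.032) for x,y in((346,445),(434,505),(522,448))]
print('stand side',(Q[0]+Q[2])/2,np.linalg.norm(Q[0]-Q[1]),np.linalg.norm(Q[2]-Q[1]))
# plate by ellipse on masks
def show(n,im,lo,hi,x,y,r):
    g=cv2.cvtColor(im,cv2.COLOR_BGR2GRAY)[y-r:y+r,x-r:x+r]
    m=((g>=lo)&(g<=hi)).astype(np.uint8)
    m=cv2.morphologyEx(m,cv2.MORPH_CLOSE,np.ones((3,3)));m=cv2.morphologyEx(m,cv2.MORPH_OPEN,np.ones((5,5)))
    k,l,st,c=cv2.connectedComponentsWithStats(m); i=l[r,r]
    q=max(cv2.findContours((l==i).astype(np.uint8),0,1)[0],key=len)
    q=cv2.convexHull(q); e=cv2.fitEllipse(q); 
    print(n,i,st[i],'ellipse',e[0][0]+x-r,e[0][1]+y-r,e[1:],onz(n,e[0][0]+x-r,e[0][1]+y-r,.045)); return (e[0][0]+x-r,e[0][1]+y-r)
g=cv2.cvtColor(t,6);print(g[202,140:215]);print(g[170:235,174])
g=cv2.cvtColor(s,6);print(g[153,200:262]);print(g[130:185,231])
print(cv2.cvtColor(t,6)[164:190,270:293])
```

```text
hole (array([0.52462794, 0.32220581, 0.04402491]), np.float64(0.00041571544317318477))
grip (array([0.57926867, 0.09529535, 0.07016975]), np.float64(0.0010342650042750622))
hole z45 [0.52468343 0.32199885 0.045     ] [0.52415079 0.32084257 0.045     ]
grip z72 [0.57937501 0.09534609 0.072     ] [0.57802646 0.09334633 0.072     ]
stand top [0.57934587 0.09541609 0.032     ] [np.float64(29.0), np.float64(-61.6), np.float64(-151.3), np.float64(118.5)] [np.float64(0.0598), np.float64(0.0615), np.float64(0.0596), np.float64(0.0611)]
stand side [0.57863647 0.09296425 0.032     ] 0.05494207083971418 0.05686568989588559
[121 119 120 119 122 125 126 126 128 129 132 163 228 246 233 219 217 218
 218 220 220 220 220 221 222 222 220 222 222 222 221 221 221 222 222 223
 220 221 221 222 223 223 224 225 226 223 220 218 220 224 225 224 225 226
 227 209 162 211 255 255 255 255 255 247 180 155 157 149 142 136 133 130
 125 124 126]
[125 121 119 120 121 126 172 245 255 255 255 249 227 219 220 218 221 219
 220 220 221 221 220 222 222 220 219 218 220 222 223 223 222 221 221 223
 222 221 223 223 224 225 224
[... 2391 characters left out ...]
222 221 222 222 220]
 [210 222 221 220 219 220 220 221 218 210 212 220 225 222 221 222 222 221
  221 221 220 215 204]
 [192 218 223 221 220 220 221 222 223 223 224 224 223 223 223 221 221 220
  220 216 203 187 163]
 [161 200 219 220 222 221 222 222 223 224 224 223 223 222 221 221 220 215
  205 186 162 139 124]
 [128 174 212 223 222 223 223 223 223 223 222 222 222 221 220 216 204 191
  163 140 124 125 132]
 [117 150 199 223 225 223 223 223 223 221 222 221 221 216 207 192 168 148
  130 127 134 147 154]
 [116 126 172 217 224 223 222 222 221 222 221 221 216 197 168 148 128 126
  134 149 156 162 164]
 [126 110 141 194 223 223 222 222 221 222 217 207 187 158 128 120 126 143
  156 161 164 165 167]]
```

Run:
```python
from h import *
t=cv2.imread("pics/top0.png");s=cv2.imread("pics/side0.png")
for n,im,x,y,hi in(("top",t,174,202,227),("side",s,231,153,184)):
    r=34; g=cv2.cvtColor(im,6)[y-r:y+r,x-r:x+r]
    m=((g>(205 if n=="top" else 160))&(g<hi)).astype(np.uint8)
    m=cv2.morphologyEx(m,cv2.MORPH_OPEN,cv2.getStructuringElement(2,(9,9)))
    k,l=cv2.connectedComponents(m); q=max(cv2.findContours((l==l[r,r]).astype(np.uint8),0,1)[0],key=len)
    q=cv2.convexHull(q).reshape(-1,2)
    W=np.array([onz(n,a+x-r,b+y-r,.045)[:2] for a,b in q]).astype(np.float32)
    print(n,cv2.minEnclosingCircle(W),cv2.fitEllipse(W))
sc=64/290
f=lambda x,y,ox,oy:((x+.5)*sc-.5+ox,(y+.5)*sc-.5+oy)
for n,L,o in(("side",((405,385),(437,361),(469,383),(437,404)),(253,186)),):
    P=[onz(n,*f(a-290,b-290,*o),.072)for a,b in L]
    print(np.mean(P,0),[(np.degrees(np.arctan2(*(P[i]-P[i-1])[1::-1])).round(1),np.linalg.norm(P[i]-P[i-1]).round(4)) for i in range(4)])
P=[onz("top",*p,.072) for p in((274.8,173),(280,168),(285.7,174),(280,178.7))]
print(np.mean(P,0),[(np.degrees(np.arctan2(*(P[i]-P[i-1])[1::-1])).round(1),np.linalg.norm(P[i]-P[i-1]).round(4)) for i in range(4)])
R=cv2.Rodrigues(bot.sense()['eef_rot'])[0];print(R.round(3),np.degrees(np.arctan2(R[1,1],R[0,1])))
```

```text
top ((0.5159683227539062, 0.3495641052722931), 0.05111333355307579) ((0.5162439942359924, 0.35028016567230225), (0.0976572185754776, 0.0994245782494545), 56.21745300292969)
side ((0.5150256156921387, 0.3496567904949188), 0.05020272359251976) ((0.5149121880531311, 0.34993109107017517), (0.09729893505573273, 0.10005850344896317), 87.60025024414062)
[0.57801092 0.09327696 0.072     ] [(np.float64(123.5), np.float64(0.0187)), (np.float64(32.5), np.float64(0.0225)), (np.float64(-61.8), np.float64(0.0203)), (np.float64(-151.8), np.float64(0.0208))]
[0.57962698 0.09649287 0.072     ] [(np.float64(41.3), np.float64(0.0184)), (np.float64(-45.8), np.float64(0.0174)), (np.float64(-137.7), np.float64(0.0197)), (np.float64(129.7), np.float64(0.0177))]
[[-0.959  0.283 -0.001]
 [ 0.283  0.959 -0.002]
 [ 0.    -0.002 -1.   ]] 73.56651714123676
```

>>> step_arm(
  increments=[
    [1,[0.66,-0.88,0],[0,0,-0.39]],
    [1,[0.66,-0.88,0],[0,0,-0.39]],
    [1,[0.66,-0.88,0],[0,0,-0.39]],
    [1,[0.66,-0.88,0],[0,0,-0.39]],
    [1,[0.66,-0.88,0],[0,0,-0.39]],
    [1,[0.66,-0.88,0],[0,0,-0.39]],
    [1,[0.66,-0.88,0],[0,0,-0.39]],
    [1,[0.66,-0.88,0],[0,0,-0.39]],
    [1,[0.66,-0.88,0],[0,0,-0.39]],
    [1,[0.66,-0.88,0],[0,0,-0.39]],
    [1,[0.66,-0.88,0],[0,0,-0.39]],
    [1,[0.66,-0.88,0],[0,0,-0.39]],
    [1,[0.66,-0.88,0],[0,0,-0.39]],
    [1,[0.66,-0.88,0],[0,0,-0.39]],
    [1,[0.66,-0.88,0],[0,0,-0.39]],
    [1,[0.66,-0.88,0],[0,0,-0.39]],
    [1,[0.66,-0.88,0],[0,0,-0.39]],
    [1,[0.66,-0.88,0],[0,0,-0.39]],
    [1,[0.66,-0.88,0],[0,0,-0.39]],
    [1,[0.66,-0.88,0],[0,0,-0.39]],
  ],
)

```text
clock: 2.1
tool_pos: [0.5802, 0.0943, 0.205]
eef_rot: [-1.463, -2.779, 0.0]
ft_force: [0.3, 0.6, 0.9]
finger_gap: 0.998
gripper_force: 0.0
```

>>> step_arm(
  increments=[
    [1,[-0.04,0,-0.8],[0,0,0]],
    [1,[0,0,-0.8],[0,0,0]],
    [1,[0,0,-0.8],[0,0,0]],
    [1,[0,0,-0.8],[0,0,0]],
    [1,[0,0,-0.8],[0,0,0]],
    [1,[0,0,-0.7],[0,0,0]],
    [1,[0,0,-0.5],[0,0,0]],
    [1,[0,0,-0.2],[0,0,0]],
    [1,[0,0,0],[0,0,0]],
  ],
)

```text
clock: 3.0
tool_pos: [0.5782, 0.0955, 0.0428]
eef_rot: [-1.461, -2.78, 0.001]
ft_force: [0.2, 0.2, -0.2]
finger_gap: 1.001
gripper_force: 0.0
```

Run:
```python
from h import *
s=save("side","side1.png"); print(bot.sense()['tool_pos'],bot.sense()['eef_rot'])
t=save("top","top1.png")
c=lambda im,x,y,r=36: cv2.resize(im[y-r:y+r,x-r:x+r],(390,390),interpolation=cv2.INTER_CUBIC)
cv2.imwrite("pics/c1.png",np.hstack([c(t,281,177),c(s,285,210)]))
```

```text
[0.57894391 0.09548145 0.04376272] [1.46094171e+00 2.78090285e+00 2.43683013e-04]
```

View pics/c1.png

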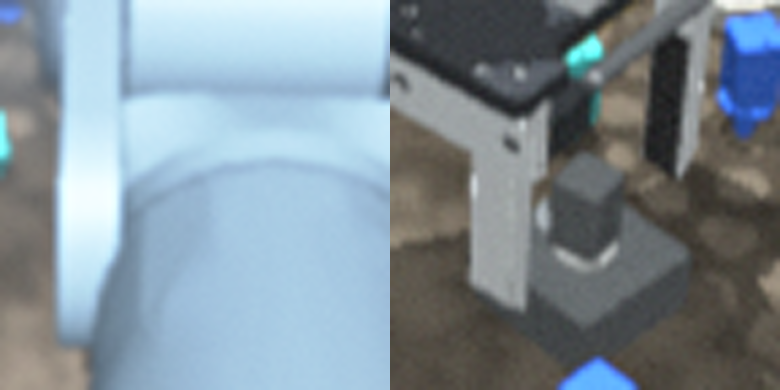

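The side view shows the fingers straddling the pin grip, and the turquoise decoy is clear behind them. Closing now.

>>> step_arm(
  increments=[
    [-1,[0,0,0],[0,0,0]],
    [-1,[0,0,0],[0,0,0]],
    [-1,[0,0,0],[0,0,0]],
    [-1,[0,0,0],[0,0,0]],
    [-1,[0,0,0],[0,0,0]],
    [-1,[0,0,0],[0,0,0]],
    [-1,[0,0,0],[0,0,0]],
    [-1,[0,0,0],[0,0,0]],
    [-1,[0,0,0],[0,0,0]],
    [-1,[0,0,0],[0,0,0]],
    [-1,[0,0,0],[0,0,0]],
    [-1,[0,0,0],[0,0,0]],
  ],
  grip_force=25,
)

```text
clock: 4.3
tool_pos: [0.5786, 0.0954, 0.0434]
eef_rot: [-1.461, -2.781, 0.0]
ft_force: [-0.6, -0.1, -0.0]
finger_gap: 0.238
gripper_force: 24.2
```

>>> step_arm(
  increments=[
    [-1,[0,0,0.2],[0,0,0]],
    [-1,[0,0,0.4],[0,0,0]],
    [-1,[0,0,0.5],[0,0,0]],
    [-1,[0,0,0.7],[0,0,0]],
    [-1,[0,0,0.7],[0,0,0]],
    [-1,[0,0,0.7],[0,0,0]],
    [-1,[0,0,0.3],[0,0,0]],
    [-1,[0,0,0],[0,0,0]],
    [-1,[0,0,0],[0,0,0]],
  ],
)

```text
clock: 5.2
tool_pos: [0.5783, 0.0955, 0.1481]
eef_rot: [-1.461, -2.781, 0.0]
ft_force: [0.7, 0.5, 0.1]
finger_gap: 0.239
gripper_force: 24.2
```

Run:
```python
from h import *
s=save("side","side2.png"); b=bot.sense();p=b['tool_pos'];print(p,b['ft_force'],b['finger_gap'])
u,v=proj("side",p-[0,0,.01]).astype(int); print(u,v)
cv2.imwrite("pics/c2.png",cv2.resize(s[v-40:v+40,u-40:u+40],(560,560),interpolation=cv2.INTER_CUBIC))
for z in(0,-.0294):print(proj("side",p+[0,0,z]))
```

```text
[0.57790313 0.09545784 0.14742863] [-0.5196491  -0.68819928 -1.2881855 ] 0.23779664148100763
286 180
[286.72203464 176.65235707]
[285.89866042 188.30929498]
```

View pics/c2.png

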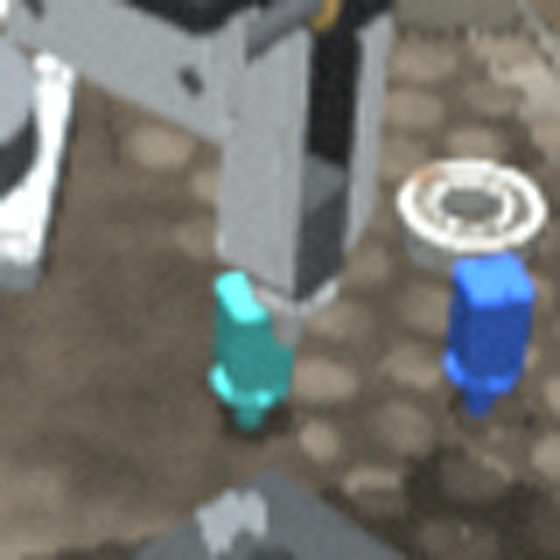

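>>> step_arm(
  increments=[
    [-1,[-0.19,0.4,0],[0,0,0]],
    [-1,[-0.19,0.8,0],[0,0,0]],
    [-1,[-0.19,0.8,0],[0,0,0]],
    [-1,[-0.19,0.8,0],[0,0,0]],
    [-1,[-0.19,0.8,0],[0,0,0]],
    [-1,[-0.19,0.8,0],[0,0,0]],
    [-1,[-0.19,0.8,0],[0,0,0]],
    [-1,[-0.19,0.8,0],[0,0,0]],
    [-1,[-0.19,0.8,0],[0,0,0]],
    [-1,[-0.19,0.8,0],[0,0,0]],
    [-1,[0,0.35,-0.4],[0,0,0]],
    [-1,[0,0,-0.6],[0,0,0]],
    [-1,[0,0,-0.6],[0,0,0]],
    [-1,[0,0,-0.5],[0,0,0]],
    [-1,[0,0,0],[0,0,0]],
    [-1,[0,0,0],[0,0,0]],
  ],
)

```text
clock: 6.85
tool_pos: [0.5215, 0.3337, 0.0849]
eef_rot: [-1.461, -2.78, 0.001]
ft_force: [-0.2, 0.4, -1.3]
finger_gap: 0.239
gripper_force: 24.2
```

Run:
```python
from h import *
s=save("side","side3.png"); b=bot.sense();p=b['tool_pos'];print(p,b['ft_force'],b['finger_gap'])
u,v=proj("side",p-[0,0,.03]).astype(int); print(u,v,proj("side",p-[0,0,.0294]))
cv2.imwrite("pics/c3.png",cv2.resize(s[v-32:v+32,u-32:u+32],(576,576),interpolation=cv2.INTER_CUBIC))
```

```text
[0.52211779 0.33396896 0.0858797 ] [ 0.12054411 -0.66153384 -0.06817274] 0.2375952492141722
234 151 [234.31680893 151.29507041]
```

View pics/c3.png

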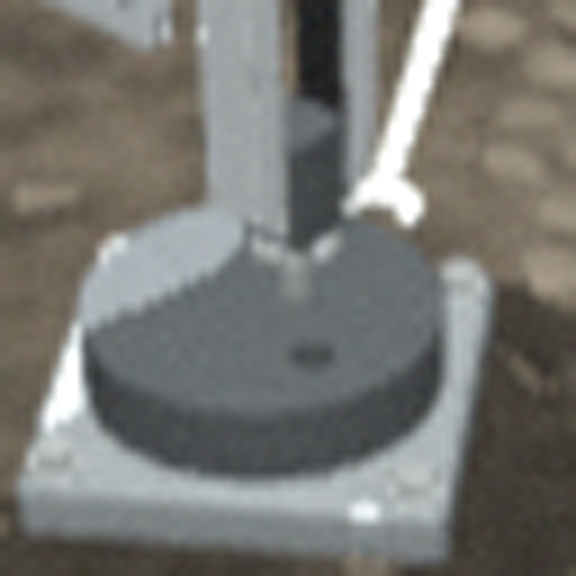

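The side crop shows the pin held upright, with its tip at px (234.2,151.5), just above the plate. The hole is in front of it at px (236.2,157.9). I'll lower it gently.

>>> step_arm(
  increments=[
    [-1,[0,0,-0.1],[0,0,0]],
    [-1,[0,0,-0.1],[0,0,0]],
    [-1,[0,0,-0.05],[0,0,0]],
    [-1,[0,0,-0.02],[0,0,0]],
    [-1,[0,0,0],[0,0,0]],
    [-1,[0,0,0],[0,0,0]],
  ],
)

```text
clock: 7.5
tool_pos: [0.5217, 0.334, 0.0775]
eef_rot: [1.461, 2.781, 0.0]
ft_force: [0.7, 0.1, -1.1]
finger_gap: 0.233
gripper_force: 24.2
```

Run:
```python
from h import *
b=bot.sense();print(b['tool_pos'],b['ft_force'])
sc=64/576
f=lambda x,y:((x+.5)*sc-.5+202,(y+.5)*sc-.5+119)
print(onz("side",*f(294,297),.056),onz("side",*f(312,354),.045))
```

```text
[0.52174775 0.33400136 0.07746707] [ 0.74264669  0.05548399 -1.0615944 ]
[0.52178308 0.33359534 0.056     ] [0.52387489 0.32105055 0.045     ]
```

>>> step_arm(
  increments=[
    [-1,[0,0,-0.02],[0,0,0]],
    [-1,[0,0,-0.02],[0,0,0]],
    [-1,[0,0,-0.02],[0,0,0]],
    [-1,[0,0,0],[0,0,0]],
  ],
)

```text
clock: 7.9
tool_pos: [0.5216, 0.334, 0.0754]
eef_rot: [-1.461, -2.781, 0.0]
ft_force: [-0.1, 0.3, -0.2]
finger_gap: 0.24
gripper_force: 24.2
```

>>> step_arm(
  increments=[
    [-1,[0,0,-0.02],[0,0,0]],
    [-1,[0,0,0],[0,0,0]],
  ],
)

```text
clock: 8.1
tool_pos: [0.5216, 0.3339, 0.0749]
eef_rot: [-1.461, -2.781, 0.0]
ft_force: [0.1, 0.5, -1.0]
finger_gap: 0.238
gripper_force: 24.2
```

>>> step_arm(
  increments=[
    [-1,[0,0,-0.02],[0,0,0]],
    [-1,[0,0,0],[0,0,0]],
  ],
)

```text
clock: 8.3
tool_pos: [0.5217, 0.334, 0.0744]
eef_rot: [1.461, 2.781, 0.0]
ft_force: [0.1, 0.4, -1.1]
finger_gap: 0.236
gripper_force: 24.2
```

>>> step_arm(
  increments=[
    [-1,[0,0,-0.01],[0,0,0]],
    [-1,[0,0,0],[0,0,0]],
  ],
)

```text
clock: 8.5
tool_pos: [0.5218, 0.334, 0.0744]
eef_rot: [1.461, 2.781, 0.0]
ft_force: [-0.6, -1.1, 2.2]
finger_gap: 0.238
gripper_force: 24.2
```

>>> step_arm(
  increments=[
    [-1,[0,0,-0.01],[0,0,0]],
    [-1,[0,0,0],[0,0,0]],
  ],
)

```text
clock: 8.7
tool_pos: [0.5218, 0.3341, 0.0743]
eef_rot: [1.461, 2.781, 0.0]
ft_force: [-1.4, -0.2, 4.2]
finger_gap: 0.235
gripper_force: 24.2
```

>>> step_arm(
  increments=[
    [-1,[0,0,-0.01],[0,0,0]],
    [-1,[0,0,0],[0,0,0]],
  ],
)

```text
clock: 8.9
tool_pos: [0.5219, 0.3341, 0.0743]
eef_rot: [1.461, 2.781, 0.0]
ft_force: [-2.9, -0.2, 5.8]
finger_gap: 0.237
gripper_force: 24.2
```

>>> step_arm(
  increments=[
    [-1,[0,0,0],[0,0,0]],
    [-1,[0,0,0],[0,0,0]],
    [-1,[0,0,0],[0,0,0]],
    [-1,[0.008,-0.034,0],[0,0,0]],
    [-1,[0.008,-0.034,0],[0,0,0]],
    [-1,[0.008,-0.034,0],[0,0,0]],
    [-1,[0.008,-0.034,0],[0,0,0]],
    [-1,[0.008,-0.034,0],[0,0,0]],
    [-1,[0.008,-0.034,0],[0,0,0]],
    [-1,[0.008,-0.034,0],[0,0,0]],
    [-1,[0.008,-0.034,0],[0,0,0]],
    [-1,[0,0,0],[0,0,0]],
  ],
)

```text
clock: 10.1
tool_pos: [0.5243, 0.326, 0.0739]
eef_rot: [1.461, 2.78, 0.002]
ft_force: [-0.5, 3.2, 4.9]
finger_gap: 0.239
gripper_force: 24.5
```

>>> step_arm(
  increments=[
    [-1,[0.008,-0.034,0],[0,0,0]],
    [-1,[0.008,-0.034,0],[0,0,0]],
    [-1,[0,0,0],[0,0,0]],
  ],
)

```text
clock: 10.4
tool_pos: [0.5231, 0.3224, 0.0719]
eef_rot: [-1.461, -2.78, 0.006]
ft_force: [0.4, 0.8, -0.1]
finger_gap: 0.233
gripper_force: 24.5
```

>>> step_arm(
  increments=[
    [-1,[0.008,-0.034,0],[0,0,0]],
    [-1,[0,0,0],[0,0,0]],
  ],
)

```text
clock: 10.6
tool_pos: [0.5237, 0.322, 0.0725]
eef_rot: [-1.461, -2.78, 0.003]
ft_force: [-0.0, -0.4, -1.2]
finger_gap: 0.233
gripper_force: 24.5
```

>>> step_arm(
  increments=[
    [-1,[0.008,-0.034,0],[0,0,0]],
    [-1,[0,0,0],[0,0,0]],
  ],
)

```text
clock: 10.8
tool_pos: [0.5245, 0.3215, 0.0732]
eef_rot: [-1.461, -2.781, 0.001]
ft_force: [-0.0, 0.2, -1.7]
finger_gap: 0.237
gripper_force: 24.5
```

>>> step_arm(
  increments=[
    [-1,[0,0,-0.03],[0,0,0]],
    [-1,[0,0,-0.03],[0,0,0]],
    [-1,[0,0,0],[0,0,0]],
  ],
)

```text
clock: 11.1
tool_pos: [0.5244, 0.3217, 0.0716]
eef_rot: [-1.461, -2.781, 0.001]
ft_force: [-0.6, 0.7, 0.1]
finger_gap: 0.234
gripper_force: 24.5
```

>>> step_arm(
  increments=[
    [-1,[0,0,-0.03],[0,0,0]],
    [-1,[0,0,0],[0,0,0]],
  ],
)

```text
clock: 11.3
tool_pos: [0.5246, 0.3218, 0.0713]
eef_rot: [-1.461, -2.781, 0.0]
ft_force: [-2.5, -0.5, 3.2]
finger_gap: 0.234
gripper_force: 24.5
```

>>> step_arm(
  increments=[
    [-1,[-0.04,0,0],[0,0,0]],
    [-1,[0,0,-0.02],[0,0,0]],
    [-1,[0,0,0],[0,0,0]],
  ],
)

```text
clock: 11.6
tool_pos: [0.5231, 0.3216, 0.0696]
eef_rot: [-1.461, -2.781, 0.0]
ft_force: [0.0, -0.2, -1.0]
finger_gap: 0.235
gripper_force: 24.5
```

>>> step_arm(
  increments=[
    [-1,[0,0,-0.03],[0,0,0]],
    [-1,[0,0,0],[0,0,0]],
  ],
)

```text
clock: 11.8
tool_pos: [0.5232, 0.3216, 0.0689]
eef_rot: [-1.461, -2.781, 0.001]
ft_force: [0.8, -0.4, -0.7]
finger_gap: 0.237
gripper_force: 24.5
```

>>> step_arm(
  increments=[
    [-1,[0,0,-0.03],[0,0,0]],
    [-1,[0,0,0],[0,0,0]],
  ],
)

```text
clock: 12.0
tool_pos: [0.5233, 0.3217, 0.0681]
eef_rot: [-1.461, -2.781, 0.0]
ft_force: [-0.5, 0.0, -0.4]
finger_gap: 0.237
gripper_force: 24.5
```

>>> step_arm(
  increments=[
    [-1,[0,0,-0.05],[0,0,0]],
    [-1,[0,0,-0.05],[0,0,0]],
    [-1,[0,0,0],[0,0,0]],
  ],
)

```text
clock: 12.3
tool_pos: [0.5232, 0.3216, 0.065]
eef_rot: [-1.461, -2.781, 0.001]
ft_force: [-1.0, -1.1, -1.1]
finger_gap: 0.238
gripper_force: 24.5
```

>>> step_arm(
  increments=[
    [-1,[0,0,-0.05],[0,0,0]],
    [-1,[0,0,-0.05],[0,0,0]],
    [-1,[0,0,-0.04],[0,0,0]],
    [-1,[0,0,0],[0,0,0]],
  ],
)

```text
clock: 12.7
tool_pos: [0.5232, 0.3217, 0.0609]
eef_rot: [-1.461, -2.781, 0.0]
ft_force: [-0.1, -0.2, -0.7]
finger_gap: 0.234
gripper_force: 24.5
```

>>> step_arm(
  increments=[
    [-1,[0,0,-0.05],[0,0,0]],
    [-1,[0,0,-0.04],[0,0,0]],
    [-1,[0,0,0],[0,0,0]],
  ],
)

```text
clock: 13.0
tool_pos: [0.5232, 0.3217, 0.0582]
eef_rot: [-1.461, -2.781, 0.0]
ft_force: [0.2, 0.1, -1.2]
finger_gap: 0.233
gripper_force: 24.5
```

>>> step_arm(
  increments=[
    [-1,[0,0,-0.03],[0,0,0]],
    [-1,[0,0,-0.02],[0,0,0]],
    [-1,[0,0,0],[0,0,0]],
  ],
)

```text
clock: 13.3
tool_pos: [0.5233, 0.3217, 0.0568]
eef_rot: [-1.461, -2.781, 0.0]
ft_force: [0.7, 0.3, -0.4]
finger_gap: 0.237
gripper_force: 24.5
```

>>> step_arm(
  increments=[
    [-1,[0,0,-0.02],[0,0,0]],
    [-1,[0,0,0],[0,0,0]],
  ],
)

```text
clock: 13.5
tool_pos: [0.5234, 0.3218, 0.0564]
eef_rot: [1.461, 2.781, 0.0]
ft_force: [0.7, -0.2, -0.5]
finger_gap: 0.233
gripper_force: 24.5
```

>>> step_arm(
  increments=[
    [-1,[0,0,-0.015],[0,0,0]],
    [-1,[0,0,0],[0,0,0]],
  ],
)

```text
clock: 13.7
tool_pos: [0.5234, 0.3218, 0.0564]
eef_rot: [1.461, 2.781, -0.0]
ft_force: [-1.2, -1.5, 3.4]
finger_gap: 0.238
gripper_force: 24.5
```

It seated at the predicted height with 3–4 N. Pressing slightly, then releasing and lifting.

>>> step_arm(
  increments=[
    [-1,[0,0,-0.015],[0,0,0]],
    [-1,[0,0,0],[0,0,0]],
    [-1,[0,0,0.015],[0,0,0]],
    [0.1,[0,0,0],[0,0,0]],
    [0.1,[0,0,0],[0,0,0]],
    [0.1,[0,0,0],[0,0,0]],
    [0.1,[0,0,0],[0,0,0]],
    [0.1,[0,0,0],[0,0,0]],
    [0.1,[0,0,0],[0,0,0]],
  ],
)

```text
clock: 14.6
tool_pos: [0.5234, 0.3217, 0.0559]
eef_rot: [1.461, 2.781, 0.0]
ft_force: [0.1, 0.2, -0.1]
finger_gap: 0.549
gripper_force: 0.0
```

>>> step_arm(
  increments=[
    [0.1,[0,0,0.1],[0,0,0]],
    [0.1,[0,0,0.3],[0,0,0]],
    [0.1,[0,0,0.6],[0,0,0]],
    [0.1,[0,0,0.8],[0,0,0]],
    [0.1,[0,0,0.8],[0,0,0]],
    [0.1,[0,0,0.8],[0,0,0]],
    [0.1,[0,0,0.6],[0,0,0]],
    [0.1,[0,0,0],[0,0,0]],
    [0.1,[0,0,0],[0,0,0]],
  ],
)

```text
clock: 15.5
tool_pos: [0.5234, 0.3218, 0.1762]
eef_rot: [1.461, 2.781, 0.001]
ft_force: [0.2, -0.9, 0.0]
finger_gap: 0.55
gripper_force: 0.0
```

Run:
```python
from h import *
s=save("side","side4.png")
cv2.imwrite("pics/c4.png",cv2.resize(s[115:185,195:275],(640,560),interpolation=cv2.INTER_CUBIC))
```

```text
(no output)
```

View pics/c4.png

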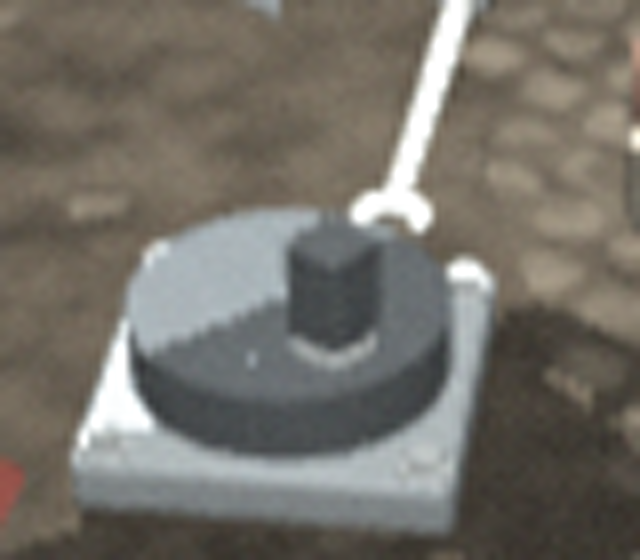

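The crop shows the pin upright in the hole with its collar flush on the plate, at crop px (335,345), and the gripper is clear of it.

```bash
python3 -c "
from rig import bot; print(bot.close_job())"
```

```text
the job is handed in; nothing more can be done
None
```

The pin touched down on the plate beside the hole, slid in and was pressed home; the last picture shows it upright, collar down and released. The job is handed in at about 15.6 s, no verdict was returned, and force readings at the plate stayed under about 6 N.

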